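# Release a bottle from the locking display stand and lock the stand again

## Task

Pull the red knob of the grey display stand straight out until it clicks and stays out, which unlocks the bottle of wood stain standing in the stand; lift that bottle out and set it down gently, upright, in the black paint tray. Then push the knob all the way back in, leaving it home, so the stand is locked again; do not drag or shove the stand about, and leave the other goods as they are.

Things in the scene. Friction and masses are not known exactly. Their poses are not given: they have to be found in the camera images.
- stand: heavy grey metal display stand, standing loose on the counter on its own weight (4 to 6 kg), 200 mm deep (x from -100 to +100), 140 mm wide, 108 mm high, level top. Origin: centre of its underside; x points to its back, z up. Its front upper edge is cut to a 40 degree slope (from 45 mm high at x=-100 to 108 mm high at x=-25) that carries the knob. Hard pulls or pushes, much over 20 N, can slide it.
- well (a point): the middle of the floor of the square well, 57 mm wide and 58 mm deep, in the top of the stand, 45 mm behind the stand's origin and 50 mm above the counter; the bottle to be taken stands on this floor. A horizontal steel bolt 8 mm thick reaches from the front into the bottle's waist while the knob is in, and is drawn clear of it when the knob is out
- knob_grip (a point): centre of the head of the red push-pull knob: a disc 30 mm across and 18 mm thick on a 14 mm stem, in the middle of the stand's slope. The point moves with the knob; it is 25 mm out from the slope when the knob is in, 41 mm when out, and the head's outer face is 9 mm farther out. Its z axis is the pull direction (out of the slope, 40 degrees from straight up, towards the stand's front); its y axis is level, along the stand's y
- lock_knob (a joint): travel of the red knob in m: 0 = pushed home (locked), 0.016 = pulled out against its stop, where the detent holds it (unlocked). An over-centre detent resists: about 8 to 10 N to start the knob, fading to nothing at the middle of the travel, after which it snaps on by itself to the far end, in either direction; let go before the middle, it goes back
- bottle: the bottle to be taken, at the start in the stand's well: brown waisted bottle of wood stain, 152 mm tall: foot 52 mm across up to 24 mm, waist 28 mm across from 26 to 45 mm, body 52 mm across from 52 to 100 mm, red round cap 34 mm across from 126 to 152 mm; 0.15 to 0.31 kg; origin at the centre of its underside, z up its axis
- bottle_cap (a point): centre of that bottle's cap, 139 mm above its underside
- tray: black plastic paint tray fixed on the counter, 200 mm (x) by 280 mm (y), walls 5 mm thick and 35 mm high, floor 5 mm thick; origin: centre of its underside
- tray_free (a point): middle of the empty half of the tray's floor (65 mm to the tray's -y side of its centre, on the floor)
- tray_tin: small green tin standing in the tray's other half, 60 mm across, 60 mm high; leave it. Origin: centre of its underside
- spare_bottle_a: bystander on the counter: same kind of bottle as the one to be taken. Origin: centre of its underside
- spare_bottle_b: bystander on the counter: same kind of bottle as the one to be taken. Origin: centre of its underside
- side_tin: bystander: blue tin 72 mm across, 80 mm high. Origin: centre of its underside
- masking_tape: bystander: yellow ring of tape lying flat, 90 mm across, 24 mm high. Origin: centre of its underside
- flat_brush: bystander: flat paint brush lying on the counter, 175 mm long, 52 mm wide, 17 mm high. Origin under the join of handle and ferrule
- filling_knife: bystander: filling knife lying on the counter, 190 mm long, 75 mm wide, 18 mm high. Origin under the join of handle and blade
Not all that is in view belongs to the job. Leave any purple look-alike of the stand alone.

How it is judged:
By the outcome, as a careful person would: the job done as asked, in the order asked, and still so for the second after the job is handed in, with the robot touching nothing.
It also fails if it takes over 56 s, if anything falls off the work surface, if the arm or the gripper's body presses on something with over 40 N, if the wrist force passes 120 N, or if a joint passes its speed limit or range.

## Robot

A 6-joint arm with a two-finger parallel gripper is mounted at the origin on the work surface. World frame = base frame: x ahead of the robot, y to its left, z up, the work surface at z = 0. Lengths are in m, angles in degrees, forces in N, time in s.
With the tool pointing down it reaches from about 0.35 to 0.875 m from the base axis. Payload 4.2 kg.
Tool frame: the origin (TCP) lies midway between the tips of the shut fingers; the grasp point (between the pads) lies 19 mm behind it; z points along the fingers, y is the direction in which the jaws open and shut (so a half turn about z gives the same grasp; the last joint's range is limited). The gripper opens to 87 mm and grips with 3 to 60 N. Pads are 19 mm wide; open, the fingers measure 117 mm over their backs; the gripper's body (75 mm by 190 mm) begins 51 mm behind the grasp point.
Start: joints at [82.655, 22.042, 0.453, 0, -68.411, -14.817], TCP at [0.236, 0.579, 0.223] pointing down, gripper open.
Joint ranges: [-179.83, 179.83], [-69.29, 118.12], [-61.27, 80.66], [-181.25, 117.63], [-171.15, -9.14], [-177.46, 177.46]. Speed limits (degrees/s): [159.86, 159.86, 180, 180, 180, 180].

## Interface

Orientations are given as a 3x3 rotation matrix whose columns are the frame's x, y, z axes.
In Python, from station import r gives the robot as it stands.
- The arm moves only by the tool carry_out, never from a script. Its argument "steps" is a list of rows, each a list of 2 entries, a list of its own where there are three numbers: the shift along the tool's x, y, z in cm, then the turn about the tool's z in degrees. In form: [[[x, y, z], twist], ...]. A call has 1 to 20 rows; each row is the pose to reach, as a shift and turn from the pose measured when the call began, along the tool's axes at that moment; what a row does not reach only later rows make up. A row lasts 1/10 s, in which the tool goes at most 50 mm and 8.59 degrees, less where a joint would pass 70% of its speed; a pose out of reach is approached as far as the arm can. A call with a gripper value outside its range is refused whole. "gripper" is the gripper's target within -1 to 1 (fully open at 1, half-way at 0, shut at -1), set as the call begins (left out, the last holds). The fingers move at their own pace and stop on an object; the grip force is fixed at half the most. Time passes only in rows, so rows that repeat a pose let the fingers close. It gives the time, the measured TCP pose, the force and the opening at its end, in the units of the state.
- r.sense(): the state, without advancing time (a new reading comes with each control period).
- r.capture(name): name is "scene" or "top" or "wrist"; returns the picture (480x640x3 uint8, red, green, blue); there is no depth.
- r.calibration(name): a dict with "camera_matrix" (3x3 intrinsics, pixels), "world_from_camera" (4x4, takes a point from camera to world coordinates). Camera axes: x right, y up, looking along -z (the intrinsics and any distortion apply to the point x, -y, -z); pixel columns grow to the right and rows downward; lengths in m; the calibration is good to about 2 mm. A picture is of the moment at which its call begins: read the wrist's pose just before it. calibration takes no time and is no camera call; for the wrist camera it gives the pose at the moment of the call.
- r.finish_job(): hands the job in, once; it reports no verdict.
Trained networks look in the newest picture that a camera, given by its name, has taken for a name from the list of things; names that differ only in an ending like _2 or _b are one class to them, and where a whole thing is asked for, a point or a joint stands for the part that bears it (a point fixed in the world has none). Each returns a list of dicts, best first, with "confidence" (0 to 1); they miss things now and then, are a little off and sometimes report something else, mostly with a low value. They report only what shows in the picture. A call takes as long as a camera call. They do not tell look-alikes from the thing itself.
- r.cut_out(camera, target): "pixels" (480x640 bool, what is visible of it).
- r.place_of(camera, target): "centre" ([x, y, z] in m, in world coordinates, good to about 4 mm: a listed point, or the origin of a listed thing).
The state is a dict: "time_s": time; "joints": joint angles; "joint_velocities": joint speeds; "effort": joint torques, N m; "tcp_pos": TCP position; "ee_rot": TCP orientation; "wrist_force": force on the tool from outside, world axes, zero at the start; "moment": the same for the moment, N m; "gripper_width": opening from 0.0 (shut) to 1.0 (fully open).
Only numpy, scipy, OpenCV 4.12 (cv2) and the standard library are available. Lean on these libraries where they do the work, as an engineer would, in place of code of your own. Each camera call takes 0.05 s, during which the arm holds its last target. There are 200 camera calls.

## Working session

There is one attempt and no reset: what is moved stays moved. The work goes in short steps, Python scripts to look and compute and a tool call to move; the robot and the scene stay as the last step left them, time stands still between calls to the robot, and variables do not carry over. Pictures are saved under pics/ and viewed, about 8 in all and at most 12, crops included, and the job is handed in when it is done.

Besides the shell and the picture viewer there is one more tool, called after "Call:" as name([rows], argument=value, ...), one row to a line, values as JSON. carry_out: Moves the arm, as the interface text tells. Its arguments: {"type":"object","properties":{"steps":{"type":"array","items":{"type":"array"}},"gripper":{"type":"number"}},"required":["steps"]}

```bash
mkdir -p pics; python3 - <<'E'
from station import r
import cv2,numpy as np
s=r.sense();print({k:np.round(v,3).tolist() for k,v in s.items()})
a=r.capture("scene");b=r.capture("top")
cv2.imwrite("pics/scene.png",a[...,::-1]);cv2.imwrite("pics/top.png",b[...,::-1])
for c in("scene","top"):
  for t in("stand","well","knob_grip","bottle","bottle_cap","tray","tray_free","tray_tin","side_tin"):
    print(c,t,[(np.round(d["centre"],3).tolist(),round(d["confidence"],2)) for d in r.place_of(c,t)])
E
```

```text
{'time_s': 0.0, 'joints': [82.655, 22.091, 0.379, -0.029, -68.412, -14.817], 'joint_velocities': [-0.071, -0.01, 0.01, 0.018, -0.023, -0.118], 'effort': [-0.0, -39.066, 18.74, 4.22, 0.011, -0.0], 'tcp_pos': [0.236, 0.578, 0.221], 'ee_rot': [[0.926, -0.377, -0.001], [-0.377, -0.926, -0.002], [0.0, 0.002, -1.0]], 'wrist_force': [0.734, 0.341, 0.095], 'moment': [-0.056, -0.027, -0.001], 'gripper_width': 1.005}
scene stand [([0.276, -0.24, -0.001], 0.88), ([0.583, -0.172, -0.001], 0.7)]
scene well [([0.278, -0.285, 0.052], 0.87), ([0.625, -0.177, 0.05], 0.77)]
scene knob_grip [([0.264, -0.159, 0.096], 0.48)]
scene bottle [([0.621, -0.172, 0.054], 0.62)]
scene bottle_cap [([0.629, -0.172, 0.186], 0.77), ([0.558, 0.298, 0.004], 0.28)]
scene tray [([0.563, 0.209, 0.002], 0.84)]
scene tray_free [([0.557, 0.143, 0.003], 0.69), ([0.597, 0.513, 0.001], 0.6)]
scene tray_tin [([0.557, 0.301, 0.005], 0.56)]
scene side_tin [([0.597, 0.516, 0.001], 0.95)]
top stand [([0.58, -0.174, -0.002], 0.92), ([0.278, -0.236, -0.001], 0.75), ([0.77, 0.036, -0.001], 0.74), ([0.396, -0.038, -0.004], 0.21)]
top well [([0.28, -0.283, 0.051], 0.87), ([0.624, -0.17, 0.052], 0.59)]
top knob_grip [([0.502, -0.185, 0.093], 0.66), ([0.273, -0.162, 0.092], 0.53)]
top bottle [([0.624, -0.172, 0.047], 0.81)]
top bottle_cap [([0.628, -0.172, 0.19], 0.94)]
top tray [([0.565, 0.212, 0.002], 0.69)]
top tray_free [([0.559, 0.141, 0.002], 0.76)]
top tray_tin [([0.558, 0.302, 0.005], 0.69), ([0.625, -0.172, 0.188], 0.59)]
top side_tin [([0.624, -0.17, 0.046], 0.71)]
```

View pics/scene.png

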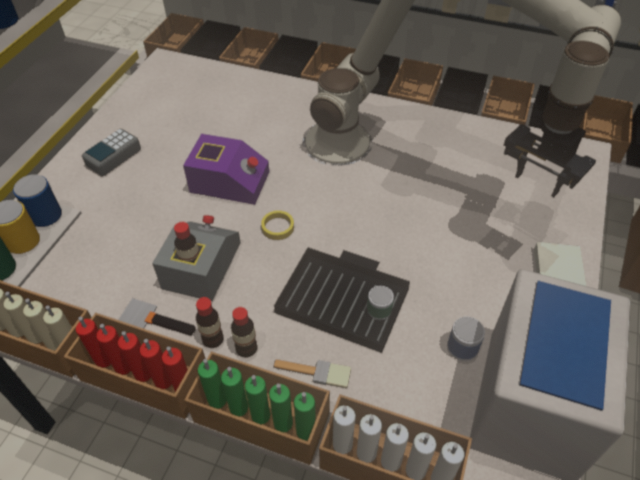

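View pics/top.png

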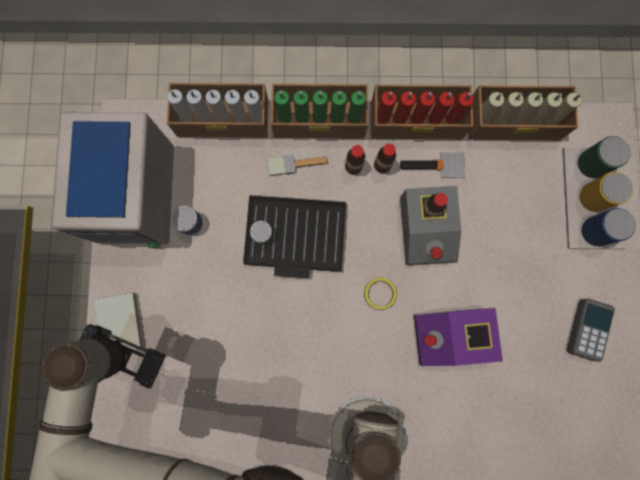

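The grey stand is at about pixel (431,225) in the top view, with its knob at (436,252) facing the robot. The bottle cap is at (438,202) and the tray is at (295,233). The purple stand at (458,337) is the decoy. I'll move above the grey stand first.

```bash
cat > h.py <<'E'
from station import r
import numpy as np, cv2
def delta(p,yaw):
    s=r.sense();R=np.array(s["ee_rot"]);d=R.T@(np.array(p)-s["tcp_pos"])*100
    y=np.degrees(np.arctan2(R[1,0],R[0,0]))
    print("t",s["time_s"],"shift cm",np.round(d,2),"twist",round((-(yaw-y)+180)%360-180,1),"joints",np.round(s["joints"],0))
def proj(cam,P):
    c=r.calibration(cam);T=np.linalg.inv(c["world_from_camera"]);q=T[:3,:3]@np.array(P)+T[:3,3]
    k=np.array(c["camera_matrix"])@[q[0],-q[1],-q[2]];return k[:2]/k[2]
def find(cam,*ts):
    for t in ts: print(cam,t,[(np.round(d["centre"],4).tolist(),round(d["confidence"],2)) for d in r.place_of(cam,t)][:4])
E
python3 - <<'E'
from h import *
delta([0.47,-0.18,0.33],4)
c=r.calibration("wrist");print(np.round(c["world_from_camera"],3),c["camera_matrix"], r.sense()["tcp_pos"])
E
```

```text
t 1.0 shift cm [ 50.32  61.44 -10.74] twist -26.2 joints [ 83.  22.   0.   0. -68. -15.]
[[-0.377  0.891  0.252  0.305]
 [-0.926 -0.363 -0.101  0.55 ]
 [ 0.002 -0.272  0.962  0.384]
 [ 0.     0.     0.     1.   ]] [[386.32116037   0.         318.31705619]
 [  0.         386.32116037 245.24894444]
 [  0.           0.           1.        ]] [0.23573141 0.57881113 0.2225375 ]
```

```bash
python3 - <<'E'
from h import *
delta([0.51,-0.18,0.33],-176)
E
```

```text
t 1.0 shift cm [ 54.02  59.93 -10.74] twist 153.8 joints [ 83.  22.   0.   0. -68. -15.]
```

Call:
carry_out([
  [[0,0,-4],8],
  [[3,3.3,-8],16],
  [[6,6.7,-10.7],24],
  [[9,10,-10.7],32],
  [[12,13.3,-10.7],40],
  [[15,16.6,-10.7],48],
  [[18,20,-10.7],56],
  [[21,23.3,-10.7],64],
  [[24,26.6,-10.7],72],
  [[27,30,-10.7],80],
  [[30,33.3,-10.7],88],
  [[33,36.6,-10.7],96],
  [[36,40,-10.7],104],
  [[39,43.3,-10.7],112],
  [[42,46.6,-10.7],120],
  [[45,50,-10.7],128],
  [[48,53.3,-10.7],136],
  [[51,56.6,-10.7],144],
  [[54,59.9,-10.7],152],
  [[54,59.9,-10.7],153.8],
], gripper=1)

```text
time_s: 3.0
tcp_pos: [0.5108, -0.1837, 0.3282]
ee_rot: [[-0.998, -0.062, -0.002], [-0.062, 0.998, -0.001], [0.002, -0.001, -1.0]]
wrist_force: [0.3, 0.6, -0.6]
gripper_width: 1.001
```

Call:
carry_out([
  [[0,0,0],0],
  [[0,0,0],0],
])

```text
time_s: 3.2
tcp_pos: [0.5106, -0.1838, 0.3279]
ee_rot: [[-0.998, -0.062, -0.002], [-0.062, 0.998, -0.001], [0.002, -0.0, -1.0]]
wrist_force: [0.1, 0.7, -0.3]
gripper_width: 1.002
```

```bash
python3 - <<'E'
from h import *
a=r.capture("wrist");find("wrist","stand","well","knob_grip","bottle","bottle_cap")
r.capture("top");r.capture("scene");find("top","stand","well","knob_grip");find("scene","stand","well","knob_grip")
s=r.sense();print(s["tcp_pos"],s["wrist_force"],np.round(s["joints"]))
# yaw hypotheses overlay
for yaw,col in((2,(0,255,0)),(6,(0,0,255))):
  y=np.radians(yaw);R=np.array([[np.cos(y),-np.sin(y),0],[np.sin(y),np.cos(y),0],[0,0,1]]);o=np.array([.581,-.174,0])
  P=[(-.1,-.07,.045),(-.025,-.07,.108),(.1,-.07,.108),(.1,.07,.108),(-.025,.07,.108),(-.1,.07,.045)]
  q=np.array([proj("wrist",o+R@p) for p in P]);cv2.polylines(a,[q.astype(np.int32)],True,col)
  k=proj("wrist",o+R@[-.0786,0,.0957]);cv2.circle(a,tuple(int(v) for v in k),3,col,-1)
cv2.imwrite("pics/w1.png",a[...,::-1]);delta([0.5,-.18,.2],-176)
E
```

```text
wrist stand [([0.584, -0.1762, -0.001], 0.94), ([0.5664, 0.209, -0.0011], 0.27)]
wrist well [([0.7683, 0.0352, 0.0014], 0.54)]
wrist knob_grip [([0.5015, -0.1829, 0.0922], 0.81)]
wrist bottle [([0.624, -0.174, 0.052], 0.9)]
wrist bottle_cap [([0.6263, -0.1689, 0.1863], 0.85)]
top stand [([0.2764, -0.2318, 0.005], 0.78)]
top well [([0.2793, -0.2848, 0.0491], 0.86)]
top knob_grip []
scene stand [([0.2762, -0.2412, -0.0016], 0.8), ([0.5834, -0.1733, -0.0004], 0.66)]
scene well [([0.6278, -0.1744, 0.0519], 0.79), ([0.2795, -0.2821, 0.0517], 0.73)]
scene knob_grip [([0.5063, -0.1781, 0.0989], 0.59), ([0.2664, -0.1588, 0.0964], 0.5)]
[ 0.51077571 -0.18365881  0.32825649] [ 0.07824785 -0.45435959  0.76022265] [ -3.  11.  -0.   0. -79. -84.]
t 3.9 shift cm [ 1.03  0.44 12.83] twist -0.5 joints [ -3.  11.  -0.   0. -79. -84.]
```

View pics/w1.png

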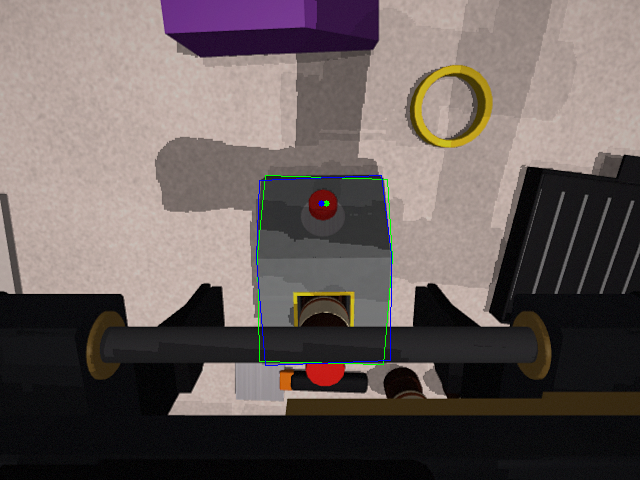

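The red knob is at about (323,204) and the drawn outline fits the stand to within a few pixels. I'll zoom in to fix the yaw and the knob centre.

```bash
python3 - <<'E'
from h import *
a=r.capture("wrist");hsv=cv2.cvtColor(a,cv2.COLOR_RGB2HSV)
red=((hsv[...,0]<8)|(hsv[...,0]>172))&(hsv[...,1]>150)&(hsv[...,2]>50);red[:150]=0;red[250:]=0
v,u=np.nonzero(red);print("knob px",u.min(),u.max(),v.min(),v.max(),u.mean(),v.mean())
ye=(abs(hsv[...,0].astype(int)-27)<8)&(hsv[...,1]>120)&(hsv[...,2]>90);ye[:270]=0;ye[310:]=0;ye[:,:280]=0;ye[:,370:]=0
pts=np.array([(x,np.nonzero(ye[:,x])[0].min()) for x in range(285,365) if ye[:,x].any()])
print("well line",pts[0],pts[-1],np.degrees(np.polyfit(*pts.T,1)[0]))
# gray edges: front edge / top-slope edge
g=cv2.GaussianBlur(a.mean(2).astype(np.uint8),(3,3),0).astype(float)
for lo,hi,n in((165,188,"front"),(250,268,"crease")):
  P=[(x,lo+np.argmax(np.abs(np.diff(g[lo:hi,x])))) for x in list(range(272,300))+list(range(348,375))];P=np.array(P)
  m=np.polyfit(*P.T,1);print(n,m[0]*57.3,np.polyval(m,323),np.abs(np.polyval(m,P[:,0])-P[:,1]).max())
for p in([.5025,-.181,.0957],[.5025,-.183,.0957],[.5065,-.181,.0957]):print(p,proj("wrist",p))
b=a[160:390,230:420];cv2.imwrite("pics/w2.png",cv2.resize(b,None,fx=2.6,fy=2.6,interpolation=cv2.INTER_CUBIC)[...,::-1])
E
```

```text
knob px 309 336 189 219 322.3698435277383 204.05689900426742
well line [293 292] [353 291] -1.336194540733472
front -0.3730641845134821 174.05170441363532 0.7391899135193114
crease -0.5733865870926915 256.6319970559764 0.7682728128492045
[0.5025, -0.181, 0.0957] [322.58776454 203.50277732]
[0.5025, -0.183, 0.0957] [320.64833462 203.38235312]
[0.5065, -0.181, 0.0957] [322.33547867 207.34029162]
```

View pics/w2.png

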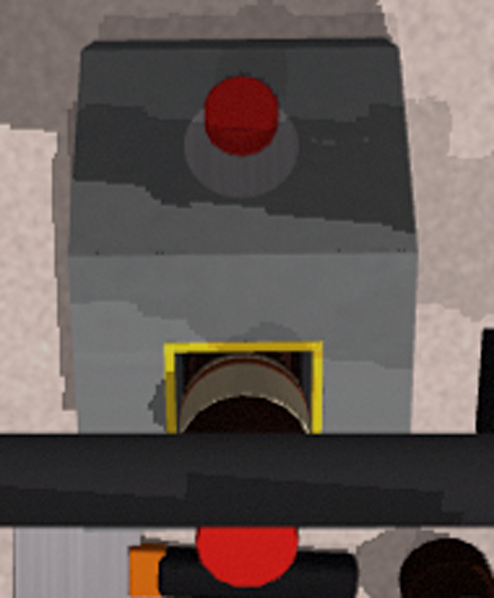

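Stand yaw is about 4.1° and the knob centre is at about (0.503,-0.181,0.096). I'll go down to hover above it.

```bash
python3 - <<'E'
from h import *
delta([.503,-.181,.14],-175.9)
E
```

```text
t 3.95 shift cm [ 0.73  0.33 18.82] twist -0.6 joints [ -3.  11.  -0.   0. -79. -84.]
```

Call:
carry_out([
  [[0.2,0.1,3],-0.2],
  [[0.5,0.2,6.5],-0.4],
  [[0.7,0.3,10],-0.6],
  [[0.7,0.3,13.5],-0.6],
  [[0.7,0.3,17],-0.6],
  [[0.7,0.3,18.8],-0.6],
  [[0.7,0.3,18.8],-0.6],
  [[0.7,0.3,18.8],-0.6],
])

```text
time_s: 4.75
tcp_pos: [0.5039, -0.1815, 0.1408]
ee_rot: [[-0.997, -0.073, -0.001], [-0.073, 0.997, -0.001], [0.001, -0.001, -1.0]]
wrist_force: [-0.1, 0.2, 0.6]
gripper_width: 1.0
```

```bash
python3 - <<'E'
from h import *
a=r.capture("wrist");hsv=cv2.cvtColor(a,cv2.COLOR_RGB2HSV)
find("wrist","knob_grip","stand")
red=((hsv[...,0]<8)|(hsv[...,0]>172))&(hsv[...,1]>150)&(hsv[...,2]>50)
n,l,st,c=cv2.connectedComponentsWithStats(red.astype(np.uint8));print([ (s.tolist(),np.round(q)) for s,q in zip(st,c) if s[4]>300])
print(proj("wrist",[.503,-.181,.0957]));delta([.503,-.181,.0807],-175.9);print(r.sense()["tcp_pos"],r.sense()["wrist_force"])
cv2.imwrite("pics/w3.png",a[...,::-1])
E
```

```text
wrist knob_grip [([0.504, -0.1829, 0.0941], 0.83)]
wrist stand [([0.5828, -0.1765, 0.0039], 0.56)]
[([0, 0, 640, 480, 304892], array([319., 239.])), ([295, 244, 53, 56, 2308], array([321., 271.]))]
[320.65950104 269.43715854]
t 4.9 shift cm [0.14 0.06 6.12] twist 0.0 joints [ -2.  18. -19.   0. -53. -83.]
[ 0.50436517 -0.18138502  0.14187015] [ 0.01245298 -0.74696683  0.27943176]
```

View pics/w3.png

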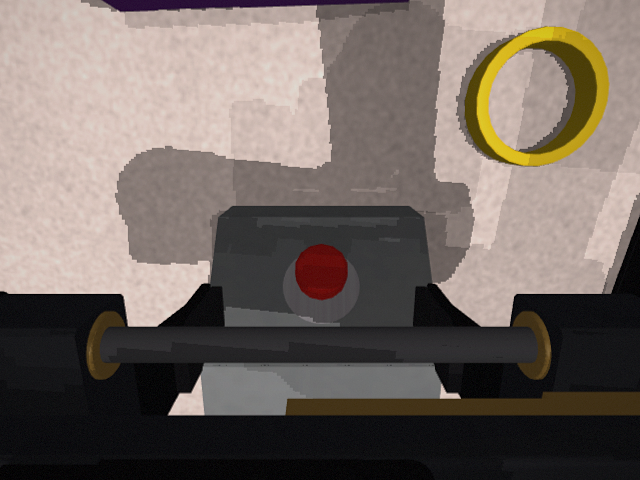

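The knob at (321,272) is centred between the fingers, about 1 mm from where I predicted. I'll descend and close.

Call:
carry_out([
  [[0,0,1.5],0],
  [[0,0,3],0],
  [[0,0,4.5],0],
  [[0,0,5.5],0],
  [[0,0,6],0],
  [[0,0,6],0],
  [[0,0,6],0],
])

```text
time_s: 5.6
tcp_pos: [0.5051, -0.1816, 0.0826]
ee_rot: [[-0.997, -0.073, 0.003], [-0.073, 0.997, -0.001], [-0.003, -0.002, -1.0]]
wrist_force: [-0.3, -0.1, 0.7]
gripper_width: 1.002
```

Call:
carry_out([
  [[0,0,0],0],
  [[0,0,0],0],
  [[0,0,0],0],
  [[0,0,0],0],
  [[0,0,0],0],
  [[0,0,0],0],
  [[0,0,0],0],
  [[0,0,0],0],
], gripper=-1)

```text
time_s: 6.4
tcp_pos: [0.5049, -0.1812, 0.0825]
ee_rot: [[-0.997, -0.072, 0.003], [-0.072, 0.997, -0.001], [-0.003, -0.001, -1.0]]
wrist_force: [-1.1, 13.4, 3.4]
gripper_width: 0.354
```

Call:
carry_out([
  [[0,0.1,0],0],
  [[0.13,0.1,-0.15],0],
  [[0.26,0.1,-0.31],0],
  [[0.39,0.1,-0.46],0],
  [[0.51,0.1,-0.61],0],
  [[0.64,0.1,-0.77],0],
])

```text
time_s: 7.0
tcp_pos: [0.4979, -0.1806, 0.0909]
ee_rot: [[-0.997, -0.072, 0.001], [-0.072, 0.997, -0.001], [-0.001, -0.001, -1.0]]
wrist_force: [-0.2, 1.8, 1.2]
gripper_width: 0.327
```

Call:
carry_out([
  [[0.13,0,-0.15],0],
  [[0.26,0,-0.31],0],
  [[0.36,0,-0.43],0],
  [[0.36,0,-0.43],0],
])

```text
time_s: 7.4
tcp_pos: [0.4945, -0.1808, 0.0949]
ee_rot: [[-0.997, -0.072, 0.002], [-0.072, 0.997, -0.001], [-0.002, -0.001, -1.0]]
wrist_force: [2.6, 1.3, -4.3]
gripper_width: 0.328
```

```bash
python3 - <<'E'
from h import *
a=r.capture("wrist");print(r.sense()["wrist_force"],r.sense()["tcp_pos"])
for d in(.025,.041):
  k=np.array([.5814,-.1755,0])+[np.cos(.07)*v for v in()] if 0 else None
  x=-.0625-d*np.sin(np.radians(40));z=.0765+d*np.cos(np.radians(40))
  p=[.5824+x*np.cos(.07),-.1755+x*np.sin(.07),z];print(d,p,proj("wrist",p))
cv2.imwrite("pics/w4.png",a[...,::-1])
E
```

```text
[ 2.75144612  1.14327064 -4.57984706] [ 0.49450983 -0.18083447  0.0948905 ]
0.025 [np.float64(0.5040227269093395), np.float64(-0.18099538784996486), np.float64(0.09565111107797444)] [318.02261685 325.71245809]
0.041 [np.float64(0.493763312141448), np.float64(-0.18171472218044107), np.float64(0.1079078221678781)] [317.9927183  317.44963077]
```

View pics/w4.png

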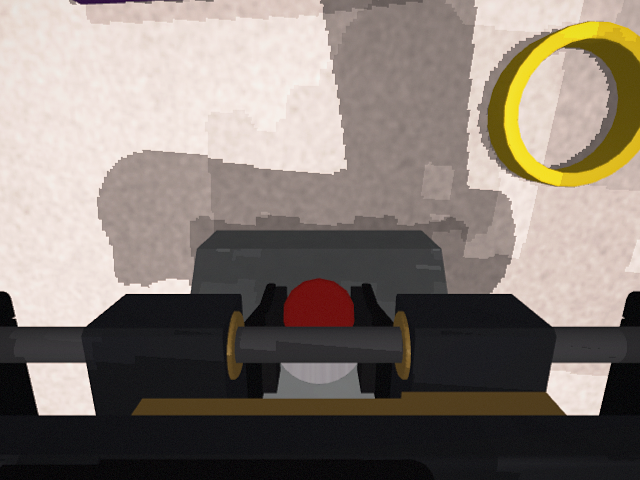

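The red head is at about (319,313). It looks pulled out, and the force fell to about 0 and then built up against the stop. I'll release and check from above.

Call:
carry_out([
  [[0,0,0],0],
  [[0,0,0],0],
  [[0,0,0],0],
  [[0,0,0],0],
  [[0,0,0],0],
], gripper=1)

```text
time_s: 7.95
tcp_pos: [0.4944, -0.181, 0.0951]
ee_rot: [[-0.997, -0.072, 0.002], [-0.072, 0.997, -0.001], [-0.002, -0.001, -1.0]]
wrist_force: [0.2, 0.5, -0.6]
gripper_width: 0.701
```

Call:
carry_out([
  [[0,0,-2],0],
  [[0,0,-6],0],
  [[0,0,-10],0],
  [[0,0,-14],0],
  [[0,0,-15],0],
  [[0,0,-15],0],
])

```text
time_s: 8.55
tcp_pos: [0.4949, -0.1809, 0.2471]
ee_rot: [[-0.997, -0.072, 0.006], [-0.072, 0.997, -0.001], [-0.006, -0.002, -1.0]]
wrist_force: [-0.6, 0.5, -0.5]
gripper_width: 0.999
```

```bash
cat >> h.py <<'E'
def knob():
  a=r.capture("wrist");hsv=cv2.cvtColor(a,cv2.COLOR_RGB2HSV)
  red=((hsv[...,0]<8)|(hsv[...,0]>172))&(hsv[...,1]>150)&(hsv[...,2]>50)
  n,l,st,c=cv2.connectedComponentsWithStats(red.astype(np.uint8));print([ (s.tolist(),np.round(q)) for s,q in zip(st,c) if 300<s[4]<20000])
  for d in(.025,.041):
    x=-.0625-d*np.sin(np.radians(40));z=.0765+d*np.cos(np.radians(40))
    p=[.5824+x*np.cos(.07),-.1755+x*np.sin(.07),z];print(d,np.round(p,4),proj("wrist",p))
  g=cv2.GaussianBlur(a.mean(2).astype(np.uint8),(3,3),0).astype(float)
  for n,e in(("front",(-.1,.045)),("crease",(-.025,.108))):
    q=[int(round(proj("wrist",[.5824+e[0]*np.cos(.07)-y*np.sin(.07),-.1755+e[0]*np.sin(.07)+y*np.cos(.07),e[1]])[1])) for y in(-.04,.04)]
    us=[int(round(proj("wrist",[.5824+e[0]*np.cos(.07)-y*np.sin(.07),-.1755+e[0]*np.sin(.07)+y*np.cos(.07),e[1]])[0])) for y in(-.04,.04)]
    print(n,"pred rows",q,"seen",[v-10+int(np.argmax(np.abs(np.diff(g[v-10:v+10,u])))) for u,v in zip(us,q)])
  return a
E
python3 - <<'E'
from h import *
a=knob();cv2.imwrite("pics/w5.png",a[...,::-1])
find("wrist","knob_grip","stand","bottle_cap","bottle");r.capture("scene");find("scene","knob_grip","bottle_cap","bottle")
delta([.6263,-.1724,.25],-176)
E
```

```text
[([301, 210, 37, 39, 1170], array([319., 229.]))]
0.025 [ 0.504  -0.181   0.0957] [318.23305133 241.07468156]
0.041 [ 0.4938 -0.1817  0.1079] [318.23048735 232.67990606]
front pred rows [205, 205] seen [195, 195]
crease pred rows [306, 306] seen [302, 302]
wrist knob_grip []
wrist stand [([0.583, -0.1765, 0.0022], 0.62)]
wrist bottle_cap []
wrist bottle []
scene knob_grip [([0.4974, -0.1794, 0.1088], 0.65), ([0.267, -0.155, 0.0932], 0.62), ([0.6242, -0.1704, 0.0535], 0.5)]
scene bottle_cap [([0.5636, 0.2069, 0.0038], 0.69), ([0.6243, -0.1753, 0.1878], 0.6), ([0.7687, 0.037, 0.0052], 0.19)]
scene bottle [([0.6236, -0.174, 0.0541], 0.76)]
t 9.0 shift cm [-13.27  -0.12  -0.58] twist 0.1 joints [ -2.  11. -11.   0. -67. -83.]
```

View pics/w5.png

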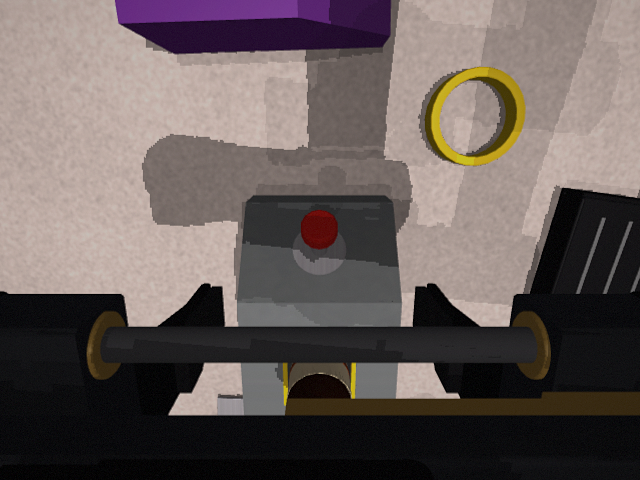

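The knob is at (319,229). The stand's crease shows the same 4 px offset, so that matches the out position, and the scene network reports z = 0.109. Next is the bottle.

Call:
carry_out([
  [[-3,0,-0.5],0],
  [[-7,0,-0.5],0],
  [[-10.5,0,-0.5],0],
  [[-13,0,-0.5],0],
  [[-13.2,-0.1,-0.5],0],
  [[-13.2,-0.1,-0.5],0],
  [[-13.2,-0.1,-0.5],0],
])

```text
time_s: 9.7
tcp_pos: [0.6248, -0.1724, 0.2491]
ee_rot: [[-0.997, -0.072, -0.001], [-0.072, 0.997, -0.001], [0.001, -0.001, -1.0]]
wrist_force: [-0.8, 0.4, -0.7]
gripper_width: 0.997
```

```bash
python3 - <<'E'
from h import *
r.capture("top");find("top","bottle_cap","bottle","well");r.capture("scene");find("scene","bottle_cap","bottle","well")
delta([.6263,-.1724,.171],-176);print(r.sense()["tcp_pos"])
E
```

```text
top bottle_cap [([0.6278, -0.173, 0.1908], 0.63)]
top bottle [([0.6251, -0.1726, 0.0501], 0.75)]
top well [([0.6251, -0.1715, 0.055], 0.97), ([0.2808, -0.2835, 0.0508], 0.91)]
scene bottle_cap [([0.625, -0.1729, 0.1885], 0.85), ([0.5579, 0.2966, 0.0033], 0.52), ([0.5817, -0.1748, -0.0007], 0.42)]
scene bottle [([0.6235, -0.1695, 0.0551], 0.95)]
scene well [([0.6294, -0.1746, 0.0495], 0.98), ([0.2789, -0.284, 0.0496], 0.89), ([0.5828, -0.176, -0.002], 0.67), ([0.5989, 0.5132, 0.0005], 0.23)]
t 10.1 shift cm [-0.09 -0.01  7.86] twist 0.1 joints [ -1.  23.   7.   0. -73. -85.]
[ 0.62537989 -0.17232093  0.2495967 ]
```

Call:
carry_out([
  [[-0.1,0,1.5],0],
  [[-0.1,0,3],0],
  [[-0.1,0,4.5],0],
  [[-0.1,0,6],0],
  [[-0.1,0,7],0],
  [[-0.1,0,7.8],0],
  [[-0.1,0,7.8],0],
  [[-0.1,0,7.8],0],
])

```text
time_s: 10.9
tcp_pos: [0.6267, -0.1724, 0.172]
ee_rot: [[-0.997, -0.072, 0.001], [-0.072, 0.997, -0.001], [-0.001, -0.001, -1.0]]
wrist_force: [0.6, -0.2, 0.0]
gripper_width: 1.002
```

Call:
carry_out([
  [[0,0,0],0],
  [[0,0,0],0],
  [[0,0,0],0],
  [[0,0,0],0],
  [[0,0,0],0],
  [[0,0,0],0],
  [[0,0,0],0],
  [[0,0,0],0],
], gripper=-1)

```text
time_s: 11.7
tcp_pos: [0.6267, -0.1723, 0.172]
ee_rot: [[-0.997, -0.072, 0.001], [-0.072, 0.997, -0.001], [-0.001, -0.001, -1.0]]
wrist_force: [-0.1, 1.0, 0.2]
gripper_width: 0.387
```

Call:
carry_out([
  [[0,0,-0.3],0],
  [[0,0,-0.6],0],
  [[0,0,-0.9],0],
  [[0,0,-1.2],0],
])

```text
time_s: 12.1
tcp_pos: [0.6267, -0.1723, 0.1842]
ee_rot: [[-0.997, -0.072, 0.001], [-0.072, 0.997, -0.001], [-0.001, -0.001, -1.0]]
wrist_force: [0.3, 0.5, -1.9]
gripper_width: 0.387
```

Call:
carry_out([
  [[0,0,-1],0],
  [[0,0,-2.5],0],
  [[0,0,-4],0],
  [[0,0,-5.5],0],
  [[0,0,-7],0],
  [[0,0,-8.5],0],
  [[0,0,-9.5],0],
  [[0,0,-9.5],0],
])

```text
time_s: 12.9
tcp_pos: [0.6273, -0.1724, 0.2815]
ee_rot: [[-0.997, -0.072, 0.005], [-0.072, 0.997, -0.001], [-0.005, -0.002, -1.0]]
wrist_force: [-0.1, 0.5, -1.9]
gripper_width: 0.388
```

```bash
python3 - <<'E'
from h import *
s=r.sense();print(s["wrist_force"],s["gripper_width"])
a=r.capture("scene");find("scene","bottle","bottle_cap","knob_grip","tray","tray_free");cv2.imwrite("pics/s6.png",a[100:360,100:460][...,::-1])
delta([.560,.144,.277],-176)
E
```

```text
[-0.07102546  0.50860069 -1.91341378] 0.3875638311685933
scene bottle [([0.6229, -0.1717, 0.1639], 0.77)]
scene bottle_cap [([0.6258, -0.1744, 0.2994], 0.83)]
scene knob_grip [([0.4969, -0.1789, 0.1084], 0.49), ([0.2656, -0.1559, 0.0958], 0.41)]
scene tray [([0.5619, 0.2072, 0.001], 0.58)]
scene tray_free [([0.558, 0.1437, 0.0021], 0.95)]
t 13.2 shift cm [ 4.32 32.01  0.1 ] twist 0.1 joints [ -1.  23.  10.   0. -77. -85.]
```

View pics/s6.png

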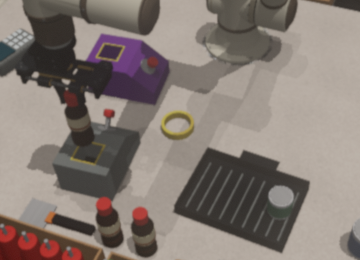

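The bottle is clear of the stand at crop (78,115) and the knob is standing out at (108,118). I'll carry it to the tray.

Call:
carry_out([
  [[0.2,1,0],0],
  [[0.4,2.5,0],0],
  [[0.7,4.5,0],0],
  [[1,6.5,0],0],
  [[1.3,8.5,0],0],
  [[1.5,10.5,0],0],
  [[1.8,12.5,0],0],
  [[2,14.5,0],0],
  [[2.3,16.5,0],0],
  [[2.6,18.5,0],0],
  [[2.9,20.5,0],0],
  [[3.2,22.5,0],0],
  [[3.4,24.5,0],0],
  [[3.7,26.5,0],0],
  [[3.9,28.5,0],0],
  [[4.1,30,0],0],
  [[4.3,31.3,0],0],
  [[4.3,32,0],0],
  [[4.3,32,0],0],
  [[4.3,32,0],0],
])

```text
time_s: 15.2
tcp_pos: [0.5602, 0.1436, 0.2779]
ee_rot: [[-0.997, -0.072, -0.001], [-0.072, 0.997, -0.001], [0.001, -0.001, -1.0]]
wrist_force: [-0.4, -0.8, -2.0]
gripper_width: 0.387
```

```bash
python3 - <<'E'
from h import *
r.capture("scene");find("scene","bottle","tray_tin","tray_free");r.capture("top");find("top","bottle","tray")
delta([.560,.144,.127],-176);print(r.sense()["tcp_pos"])
E
```

```text
scene bottle [([0.5576, 0.1444, 0.1629], 0.94)]
scene tray_tin [([0.5566, 0.3009, 0.0042], 0.75)]
scene tray_free [([0.559, 0.1446, 0.006], 0.7)]
top bottle [([0.5587, 0.1445, 0.1531], 0.63)]
top tray [([0.5639, 0.2081, 0.0014], 0.71)]
t 15.55 shift cm [1.00e-02 6.00e-02 1.51e+01] twist 0.1 joints [  30.   16.   -1.    0.  -73. -116.]
[0.56029432 0.14349479 0.27796549]
```

Call:
carry_out([
  [[0,0,1],0],
  [[0,0,3],0],
  [[0,0,5],0],
  [[0,0,7],0],
  [[0,0,9],0],
  [[0,0,11],0],
  [[0,0,12.5],0],
  [[0,0,13.5],0],
  [[0,0,14.2],0],
  [[0,0,14.5],0],
  [[0,0,14.5],0],
  [[0,0,14.5],0],
])

```text
time_s: 16.75
tcp_pos: [0.5606, 0.1436, 0.1337]
ee_rot: [[-0.997, -0.072, 0.0], [-0.072, 0.997, -0.0], [-0.0, -0.0, -1.0]]
wrist_force: [0.5, 0.0, -2.0]
gripper_width: 0.388
```

Call:
carry_out([
  [[0,0,0.1],0],
  [[0,0,0.2],0],
  [[0,0,0.3],0],
  [[0,0,0.3],0],
  [[0,0,0.3],0],
])

```text
time_s: 17.25
tcp_pos: [0.5606, 0.1436, 0.1306]
ee_rot: [[-0.997, -0.072, 0.0], [-0.072, 0.997, -0.0], [-0.0, -0.0, -1.0]]
wrist_force: [0.6, -0.2, -1.4]
gripper_width: 0.388
```

Call:
carry_out([
  [[0,0,0.1],0],
  [[0,0,0.15],0],
  [[0,0,0.2],0],
  [[0,0,0.2],0],
])

```text
time_s: 17.65
tcp_pos: [0.5606, 0.1436, 0.1285]
ee_rot: [[-0.997, -0.072, 0.0], [-0.072, 0.997, -0.0], [-0.0, -0.0, -1.0]]
wrist_force: [-0.5, -0.3, -2.6]
gripper_width: 0.385
```

Call:
carry_out([
  [[0,0,0.1],0],
  [[0,0,0.15],0],
  [[0,0,0.15],0],
])

```text
time_s: 17.95
tcp_pos: [0.5606, 0.1436, 0.1271]
ee_rot: [[-0.997, -0.072, 0.0], [-0.072, 0.997, -0.0], [-0.0, -0.0, -1.0]]
wrist_force: [-0.1, -0.5, -2.4]
gripper_width: 0.388
```

Call:
carry_out([
  [[0,0,0.05],0],
  [[0,0,0.1],0],
  [[0,0,0.1],0],
])

```text
time_s: 18.25
tcp_pos: [0.5612, 0.1438, 0.127]
ee_rot: [[-0.997, -0.072, 0.002], [-0.072, 0.997, 0.0], [-0.002, -0.0, -1.0]]
wrist_force: [-0.9, -0.2, 2.9]
gripper_width: 0.383
```

Call:
carry_out([
  [[0,0,0.05],0],
  [[0,0,0.1],0],
  [[0,0,0.1],0],
])

```text
time_s: 18.55
tcp_pos: [0.5617, 0.1439, 0.127]
ee_rot: [[-0.997, -0.073, 0.003], [-0.073, 0.997, 0.0], [-0.003, 0.0, -1.0]]
wrist_force: [-2.3, -0.3, 5.4]
gripper_width: 0.386
```

The bottle has touched the tray floor. I'll ease off 1 mm, release and rise.

Call:
carry_out([
  [[0,0,-0.1],0],
  [[0,0,-0.1],0],
])

```text
time_s: 18.75
tcp_pos: [0.5612, 0.1438, 0.1273]
ee_rot: [[-0.997, -0.072, 0.002], [-0.072, 0.997, 0.0], [-0.002, 0.0, -1.0]]
wrist_force: [0.4, -0.7, -3.5]
gripper_width: 0.384
```

Call:
carry_out([
  [[0,0,0],0],
  [[0,0,0],0],
  [[0,0,0],0],
  [[0,0,0],0],
  [[0,0,0],0],
  [[0,0,-0.5],0],
  [[0,0,-2],0],
  [[0,0,-5],0],
  [[0,0,-9],0],
  [[0,0,-13],0],
  [[0,0,-15],0],
  [[0,0,-15],0],
], gripper=1)

```text
time_s: 19.95
tcp_pos: [0.5625, 0.1442, 0.282]
ee_rot: [[-0.997, -0.073, 0.01], [-0.072, 0.997, 0.004], [-0.011, 0.003, -1.0]]
wrist_force: [0.8, -0.6, 0.3]
gripper_width: 0.999
```

```bash
python3 - <<'E'
from h import *
r.capture("scene");find("scene","bottle","bottle_cap","tray_tin","knob_grip");r.capture("top");find("top","bottle","bottle_cap")
delta([.495,-.182,.25],-176);print(r.sense()["tcp_pos"])
E
```

```text
scene bottle [([0.5559, 0.1466, 0.0054], 0.73), ([0.5658, 0.206, 0.0029], 0.16)]
scene bottle_cap [([0.5587, 0.1451, 0.1409], 0.68)]
scene tray_tin [([0.5541, 0.2976, 0.0005], 0.85)]
scene knob_grip [([0.4957, -0.1788, 0.1071], 0.54), ([0.2668, -0.1555, 0.0916], 0.42)]
top bottle [([0.5592, 0.1458, 0.0038], 0.61)]
top bottle_cap [([0.5628, 0.1434, 0.1465], 0.85)]
t 20.35 shift cm [  8.89 -32.     2.64] twist 0.1 joints [  30.   16.   -1.    0.  -73. -116.]
[0.56058078 0.14354837 0.27618108]
```

The bottle stands upright in the tray: both cameras put its base at z≈0.005 and its cap at z≈0.14. I'll go back to the knob.

Call:
carry_out([
  [[1,-3,0],0],
  [[2,-7,0],0],
  [[3,-11,0],0],
  [[4,-15,0],0],
  [[5,-19,0],0],
  [[6,-23,0],0],
  [[7,-26,0.5],0],
  [[8,-29,1.5],0],
  [[8.8,-31.5,2.5],0],
  [[8.9,-32,2.6],0],
  [[8.9,-32,2.6],0],
  [[8.9,-32,2.6],0],
])

```text
time_s: 21.55
tcp_pos: [0.4954, -0.1816, 0.2507]
ee_rot: [[-0.997, -0.073, 0.001], [-0.073, 0.997, -0.001], [-0.001, -0.001, -1.0]]
wrist_force: [1.1, 0.6, -0.5]
gripper_width: 0.998
```

```bash
python3 - <<'E'
from h import *
a=knob();delta([.4945,-.181,.095],-175.9);print(r.sense()["tcp_pos"])
find("wrist","knob_grip","stand")
E
```

```text
[([302, 209, 37, 40, 1139], array([320., 228.]))]
0.025 [ 0.504  -0.181   0.0957] [319.27958964 237.61033638]
0.041 [ 0.4938 -0.1817  0.1079] [319.33332247 229.17403819]
front pred rows [202, 203] seen [195, 195]
crease pred rows [302, 302] seen [301, 301]
t 21.6 shift cm [ 0.11  0.05 15.58] twist 0.1 joints [ -2.  11. -11.   0. -68. -83.]
[ 0.49546564 -0.18130976  0.25078635]
wrist knob_grip [([0.4937, -0.1803, 0.1066], 0.73), ([0.5841, -0.1726, 0.0018], 0.2)]
wrist stand [([0.5844, -0.1754, -0.0012], 0.8)]
```

Call:
carry_out([
  [[0.1,0.1,3],0],
  [[0.1,0.1,6.5],0],
  [[0.1,0.1,10],0],
  [[0.1,0.1,12.5],0],
  [[0.1,0.1,14],0],
  [[0.1,0.1,15],0],
  [[0.1,0.1,15.5],0],
  [[0.1,0.1,15.5],0],
  [[0.1,0.1,15.5],0],
])

```text
time_s: 22.6
tcp_pos: [0.4953, -0.1804, 0.0967]
ee_rot: [[-0.997, -0.074, 0.003], [-0.074, 0.997, -0.001], [-0.003, -0.001, -1.0]]
wrist_force: [0.4, -1.0, 0.8]
gripper_width: 1.003
```

Call:
carry_out([
  [[0,0,0],0],
  [[0,0,0],0],
  [[0,0,0],0],
  [[0,0,0],0],
  [[0,0,0],0],
  [[0,0,0],0],
  [[0,0,0],0],
  [[0,0,0],0],
], gripper=-1)

```text
time_s: 23.4
tcp_pos: [0.4953, -0.1803, 0.0967]
ee_rot: [[-0.997, -0.074, 0.003], [-0.074, 0.997, -0.001], [-0.003, -0.001, -1.0]]
wrist_force: [0.3, -0.3, 0.1]
gripper_width: 0.356
```

Gripped at 31 mm. I'll push in along the axis.

Call:
carry_out([
  [[-0.13,0,0.15],0],
  [[-0.26,0,0.31],0],
  [[-0.39,0,0.46],0],
  [[-0.51,0,0.61],0],
  [[-0.64,0,0.77],0],
])

```text
time_s: 23.9
tcp_pos: [0.5019, -0.1802, 0.0889]
ee_rot: [[-0.997, -0.074, 0.003], [-0.074, 0.997, -0.001], [-0.003, -0.002, -1.0]]
wrist_force: [0.5, -1.8, -2.0]
gripper_width: 0.331
```

Call:
carry_out([
  [[-0.13,0,0.15],0],
  [[-0.26,0,0.31],0],
  [[-0.36,0,0.43],0],
  [[-0.36,0,0.43],0],
])

```text
time_s: 24.3
tcp_pos: [0.5057, -0.1799, 0.0844]
ee_rot: [[-0.997, -0.074, 0.003], [-0.074, 0.997, -0.002], [-0.003, -0.002, -1.0]]
wrist_force: [0.6, -2.3, -3.7]
gripper_width: 0.33
```

Call:
carry_out([
  [[0,0,0],0],
  [[0,0,0],0],
  [[0,0,0],0],
  [[0,0,0],0],
  [[0,0,0],0],
  [[0,0,0],0],
  [[0,0,-2],0],
  [[0,0,-5],0],
  [[0,0,-9],0],
  [[0,0,-13],0],
  [[0,0,-16.5],0],
  [[-0.1,0,-16.5],0],
  [[1,0,-16.5],0],
  [[1,0,-16.5],0],
], gripper=1)

```text
time_s: 25.7
tcp_pos: [0.4929, -0.1802, 0.2481]
ee_rot: [[-0.997, -0.073, -0.0], [-0.073, 0.997, -0.001], [0.0, -0.001, -1.0]]
wrist_force: [0.2, 0.5, -0.5]
gripper_width: 0.995
```

```bash
python3 - <<'E'
from h import *
a=knob();cv2.imwrite("pics/w7.png",a[...,::-1]);find("wrist","knob_grip","stand");print(r.sense()["tcp_pos"])
r.capture("scene");find("scene","knob_grip","stand","bottle");r.capture("top");find("top","knob_grip","stand")
E
```

```text
[([301, 222, 35, 38, 1039], array([318., 240.]))]
0.025 [ 0.504  -0.181   0.0957] [317.91114335 240.7940409 ]
0.041 [ 0.4938 -0.1817  0.1079] [317.90694395 232.43216626]
front pred rows [205, 205] seen [197, 197]
crease pred rows [305, 306] seen [305, 305]
wrist knob_grip [([0.5003, -0.1814, 0.0955], 0.78)]
wrist stand [([0.5822, -0.1737, 0.0008], 0.97), ([0.5048, -0.1823, 0.092], 0.66)]
[ 0.4944104  -0.18042871  0.24822311]
scene knob_grip [([0.2678, -0.1556, 0.0936], 0.49), ([0.5973, 0.5181, 0.0004], 0.37)]
scene stand [([0.5809, -0.1755, -0.001], 0.96), ([0.2739, -0.2398, 0.0008], 0.81), ([0.3884, -0.0361, 0.0005], 0.49)]
scene bottle [([0.5575, 0.1445, 0.0079], 0.61)]
top knob_grip []
top stand []
```

View pics/w7.png

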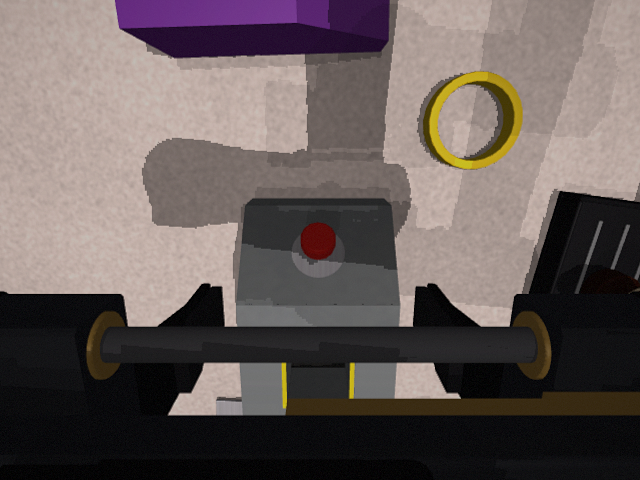

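The knob is at (318,240). With it pushed home I predicted row 240.8, against 232.4 when out, and the stand's crease sits where expected. I'll take one last look at the whole scene, then hand in.

```bash
python3 - <<'E'
from h import *
a=r.capture("scene");cv2.imwrite("pics/s8.png",a[...,::-1])
E
```

```text
(no output)
```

View pics/s8.png

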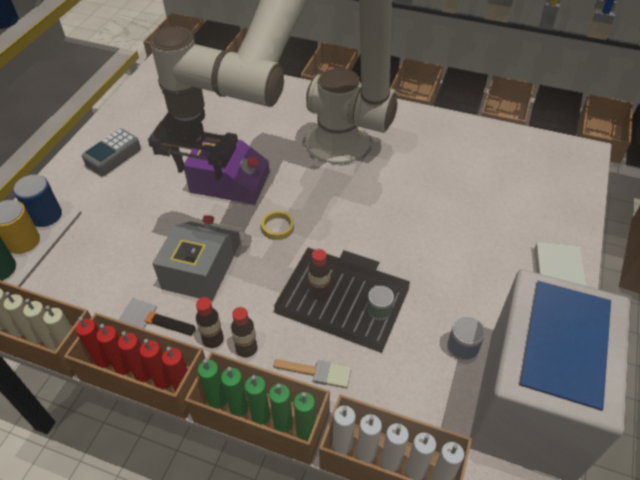

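The bottle is upright in the tray at (319,272), the well is empty, the knob is in at (208,219), and everything else is in place.

```bash
python3 -c "
from station import r
print(r.sense()['time_s'],r.finish_job())"
```

```text
the job is handed in; nothing more can be done
26.25 None
```

The job is done and handed in at 26.25 s. I pulled the red knob out until it held and lifted the bottle out without it catching. The bottle went into the empty half of the black tray, touching down at about 5 N, and then I pushed the knob back in.

**Last checks**
- **Bottle:** it stands upright at about (0.558, 0.145), with its base on the tray floor and its cap at about z = 0.14.
- **Knob:** it was at image row 240. I expected 240.8 with it home and 232.4 with it out, so it is home.
- **Stand:** it measured within a few millimetres of where it started, which is within the measuring error.
- **Other goods:** they looked undisturbed in the final picture, and the gripper was open and clear of everything.

**Missed or disagreed:** in the last check the top camera found neither the knob nor the stand, and the scene camera did not report this knob. The home position therefore rests on the wrist camera. During both the pull and the push the grip narrowed by about 2 mm, so the pads probably slid slightly on the knob. The wrist also briefly read about 13 N sideways as the fingers first closed on the knob.

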